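# Thread the carrying pin through a brass insert sleeve and hang it on the cooling rack

### The job

Pick up the carrying pin by its blue handle, feel its shaft through the bore of the brass sleeve in the cradle until the red collar meets the sleeve, press the sleeve home against the end stop with a light push of 6 to 12 N for a second (never over 15 N on the sleeve), and lift it out on the pin. Lay the pin gently across the rack's two forks, the sleeve hanging between them and the bare neck behind the collar in the fork nearer the robot, and let go. Never touch the sleeve with the gripper or drop it, and leave the thermometer, spare sleeve and bottle alone.

Things in the scene. Friction and masses are not known exactly. Their poses are not given: they have to be found in the camera images.
- pin_grip (a point): Centre of the blue handle of the loose carrying pin (120 g), on the pin's axis; x runs along the pin to its tip, z up. Along x from here in mm: handle -28 to 28 (16 wide in y, 22 high, flat sides), round steel neck 12 diameter 28 to 52, red collar 22 diameter 52 to 56, steel shaft 12 diameter 56 to 126, end flat with a 0.8 bevel. Lies level, axis 50 mm above the table; lifts straight up.
- pin_seat (a point): Point on the pin's axis 76 mm from the handle centre towards the tip: the sleeve's centre lies here when the collar touches the sleeve. Axes as pin_grip.
- sleeve_center (a point): Centre of the loose brass sleeve, a plain tube lying on its side: 32 mm outside diameter, 40 mm long, straight bore of 14.6 mm diameter right through (1.3 mm play all round the pin), about 220 g. x runs along the bore; enter at the -x face, 20 mm from here. It slides along the cradle under a push of 1 to 4 N and can turn about its bore.
- cradle_axis (a point): Point of the fixed cradle on the lying sleeve's bore axis, 64 mm above the table. x runs along the bore towards the end stop, z up. At the start the sleeve's centre is 4 to 14 mm from here towards -x; against the stop it is 0 to 20 mm from here towards +x, as the stop's setting differs each time. Open towards -x, roughly the robot's side, for pin and gripper.
- cradle: The cradle: aluminium vee block 58 mm long, 48 mm wide, lower than the bore axis; base plate 105 by 75 by 10 mm. Its clamped end stop is two rigid black posts, 84 mm high, near faces 20 to 40 mm beyond cradle_axis along +x, with an 18 mm slot between them for the pin. Origin at table height, 20 mm before cradle_axis; same axes.
- rack_seat (a point): Point of the fixed steel rack, 75 mm above the table, where pin_seat must come to lie; x is the direction the pin's tip must point, z up. Two forks, 8 mm thick: one 36 mm from here towards -x (takes the pin's neck), one 34 mm towards +x (takes the bare shaft end).
- rack: The rack: each fork is a 90 degree vee about 37 mm wide at its mouth, tops 10 mm above rack_seat; a pin resting in both has its axis at that point's height. Base plate 120 by 75 by 8 mm. Origin at table height, 6 mm before rack_seat; same axes.
- holder: Fixed pin holder: grey base plate 160 by 60 by 10 mm, a 10 mm wide black rail under the handle (narrower than the handle, so the fingers pass beside it) and a black vee under the shaft. Origin at table height, 70 mm ahead of the handle centre; x is the pin's direction.
- thermometer: Bystander: orange and black pistol-shaped infrared thermometer lying on its side, about 160 by 150 mm, 48 mm high; origin on the table under its barrel.
- spare: Bystander: another brass sleeve, standing upright, 36 mm diameter, 60 mm tall; origin at its underside.
- cleaner: Bystander: white bottle with a blue cap, 56 mm diameter, 120 mm tall; origin at its underside.
Mind the look-alikes: they are no part of the job. Of the things that look like the part that bears pin_grip, the largest one is meant.

How it is judged:
On the way, in this order (a step that is already met when the one before it is completed fails the run):
1. with the pin through the sleeve and the collar at it (within 8 mm), the sleeve still in the cradle, the pin pushes on the sleeve with at least 5 N (distance between sleeve_center and pin_seat below 0.008 m and horizontal distance between sleeve_center and cradle_axis below 0.03 m and height (world z) of sleeve_center below 0.07 m and contact force between pin and sleeve above 5 N), for 0.4 s.
2. the sleeve is carried on the pin, at least 40 mm above where it lay (height (world z) of sleeve_center above 0.105 m and distance between sleeve_center and pin_seat below 0.015 m), for 0.2 s.
At the end, for the whole second after the job is handed in: The pin rests in both forks of the rack (its seat point within 10 mm along, 4 mm across and 4 mm in height of the rack's seat point, within 0.06 rad of its direction), the sleeve hangs on it between the forks (centre within 15 mm of the pin's seat point), both at rest and released (x of pin_seat in the frame of rack_seat between -0.01 and 0.01 m and y of pin_seat in the frame of rack_seat between -0.004 and 0.004 m and z of pin_seat in the frame of rack_seat between -0.004 and 0.004 m and angle between the x axis of pin_grip and the x axis of rack_seat, either way round below 0.06 rad and distance between sleeve_center and pin_seat below 0.015 m and linear speed of each of sleeve, pin below 0.02 m/s); the robot touches nothing.
It fails at once if the sleeve is pushed with more than 20 N by the pin (contact force between pin and sleeve above 20 N).
It fails at once if the pin is pressed on the rack with more than 25 N (contact force between pin and rack above 25 N).
It fails at once if the gripper or arm touches the sleeve (contact force between any of the arm, the fingers and sleeve above 0.5 N).
It fails at once if the sleeve is dropped (height (world z) of sleeve_center below 0.04 m).
It fails at once if a bystander is moved more than 20 mm (distance of any of thermometer, spare, cleaner from where it was at the start of the episode above 0.02 m).
It also fails if it takes over 72 s, if anything falls off the work surface, if the arm or the gripper's body presses on something with over 40 N, if the wrist force passes 120 N, or if a joint passes its speed limit or range.

### The arm

A 6-joint arm with a two-finger parallel gripper is mounted at the origin on the work surface. World frame = base frame: x ahead of the robot, y to its left, z up, the work surface at z = 0. Lengths are in m, angles in rad, forces in N, time in s.
With the tool pointing down it reaches from about 0.35 to 1 m from the base axis. Payload 7.1 kg.
Tool frame: the origin (TCP) lies at the centre of the arm's flange, where the gripper is bolted on; the fingertips stand 173 mm ahead of it and the grasp point (between the pads) lies 155 mm ahead of it; z points along the fingers, y is the line along which they close (so a half turn about z gives the same grasp; the last joint's range is limited). The gripper opens to 85 mm and grips with 20 to 120 N. Pads are 22 mm wide; open, the fingers measure 114 mm over their backs; the gripper's body (76 mm by 85 mm) begins 54 mm behind the grasp point. The pads swing forward as they close: fully open they stand 13 mm farther back than shut.
Start: joints at [1.114, 0.423, 1.63, -0, 1.089, -0.019], TCP at [0.265, 0.566, 0.405] pointing down, gripper open.
Joint ranges: [-3, 3], [-0.9, 2.11], [0.09, 2.58], [-1.31, 4.45], [0.11, 2.69], [-2.54, 2.54]. Speed limits (rad/s): [2.39, 2.39, 3.01, 3.14, 3.14, 3.14].

### API

Orientations are given as a rotation vector (axis times angle).
In Python, from cell import ctrl, imaging gives the robot as it stands. The module is installed in compiled form; this text tells all that it offers.
- The arm moves only by the shell command python3 -m inch 'ROWS' [FORCE]. ROWS is JSON, a list that holds one entry, the list of rows, each a list of 5 numbers: the opening, from 0 (shut) to 1 (fully open), then the shift along the tool's x, y, z scaled (see below), then the turn about the tool's z scaled (see below). A call has 1 to 12 rows; each row shifts and turns the commanded pose from where the row before left it, along the tool's axes as they then stand; what a row does not reach is not made up. The controller multiplies each number of a shift by 50 mm and each number of a turn by 6 degrees. A row lasts 1/8 s, in which the tool goes at most 62.5 mm and 10.7 degrees, less where a joint would pass 70% of its speed; a pose out of reach is approached as far as the arm can. A call with a number of a shift or a turn outside -1 to 1 is refused whole. A call with a gripper value outside its range is refused whole. The fingers move at their own pace and stop on an object; FORCE is the grip in N (left out, the last holds). Time passes only in rows, so rows that do not move let the fingers close. It gives the time, the measured TCP pose, the force, the opening and the grip force at its end, in the units of the state.
- ctrl.sense(): the state, without advancing time (a new reading comes with each control period).
- imaging.snapshot(name): name is "scene" or "side" or "wrist"; returns a dict with "pixels" (400x640x3 uint8, red, green, blue), "vfov" (degrees; the focal length in pixels is half the picture's height over the tangent of half this angle, whatever the lens; pixels are square), "cx", "cy" (the principal point, pixels), "cam_to_world" (4x4, takes a point from camera to world coordinates). Camera axes: x right, y down, z forward; pixel columns grow to the right and rows downward; lengths in m; the calibration is good to about 2 mm. A picture is of the moment at which its call begins. There is no depth.
- ctrl.sign_off(): hands the job in; it is judged then, once.
The state is a dict: "time": time; "q": joint angles; "qd": joint speeds; "effort": joint torques, N m; "position": TCP position; "tool_rot": TCP orientation; "force": force on the tool from outside, world axes, zero at the start; "moment": the same for the moment, N m; "finger_gap": finger opening in m; "finger_force": force on a finger pad.
Only numpy, scipy, OpenCV 4.12 (cv2) and the standard library are available. Lean on these libraries where they do the work, as an engineer would, in place of code of your own. Each camera call takes 0.05 s, during which the arm holds its last target. There are 200 camera calls.

## Working session

There is one attempt and no reset: what is moved stays moved. The work goes in short steps, Python scripts to look and compute and a shell command to move; the robot and the scene stay as the last step left them, time stands still between calls to the robot, and variables do not carry over. Pictures are saved under pics/ and viewed, at most 10 in all, crops included, and the job is handed in when it is done.

```bash
mkdir -p pics
cat > h.py <<'E'
import numpy as np, cv2
from cell import ctrl, imaging
def snap(n, save=None):
    s=imaging.snapshot(n)
    if save: cv2.imwrite('pics/'+save, cv2.cvtColor(s['pixels'],cv2.COLOR_RGB2BGR))
    return s
def ray(s,u,v):
    f=200/np.tan(np.radians(s['vfov'])/2); M=np.array(s['cam_to_world'])
    return M[:3,3], M[:3,:3]@np.array([(u-s['cx'])/f,(v-s['cy'])/f,1.])
def onz(s,u,v,z):
    o,d=ray(s,u,v); return o+d*(z-o[2])/d[2]
def proj(s,p):
    f=200/np.tan(np.radians(s['vfov'])/2); M=np.array(s['cam_to_world'])
    c=M[:3,:3].T@(np.array(p)-M[:3,3]); return c[0]/c[2]*f+s['cx'],c[1]/c[2]*f+s['cy']
E
python3 - <<'E'
from h import *
import pickle
a={n:snap(n) for n in('scene','side','wrist')}
pickle.dump(a,open('a.pkl','wb'))
for n in a: cv2.imwrite(f'pics/{n}0.png',cv2.cvtColor(a[n]['pixels'],cv2.COLOR_RGB2BGR)); print(n,a[n]['vfov'],np.round(a[n]['cam_to_world'],3).tolist())
s=ctrl.sense();print(s['time'],s['position'],s['tool_rot'],s['finger_gap'])
E
```

```text
scene 55.73362130082604 [[0.512, 0.512, -0.69, 1.298], [0.859, -0.317, 0.403, -0.344], [-0.013, -0.799, -0.602, 0.74], [0.0, 0.0, 0.0, 1.0]]
side 42.00573132908265 [[0.766, -0.436, 0.472, -0.025], [-0.642, -0.528, 0.556, -0.588], [0.007, -0.729, -0.684, 0.923], [0.0, 0.0, 0.0, 1.0]]
wrist 70.31579162479964 [[0.425, 0.867, 0.261, 0.199], [0.905, -0.407, -0.124, 0.597], [-0.001, 0.289, -0.957, 0.373], [0.0, 0.0, 0.0, 1.0]]
0.15 [0.26484306 0.56586428 0.40412058] [-6.82189119e-01 -3.06631743e+00  1.85593011e-03] 0.08567365724329469
```

View pics/scene0.png

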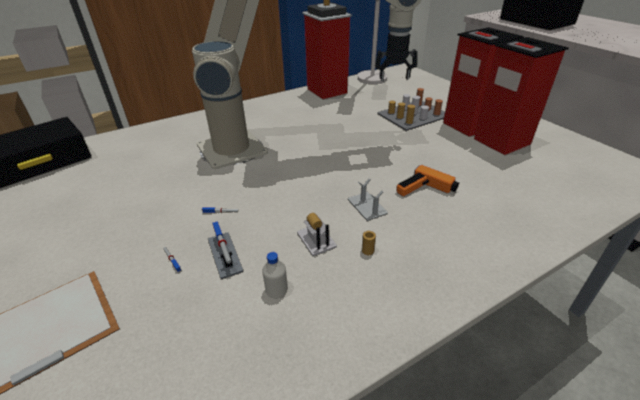

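View pics/side0.png

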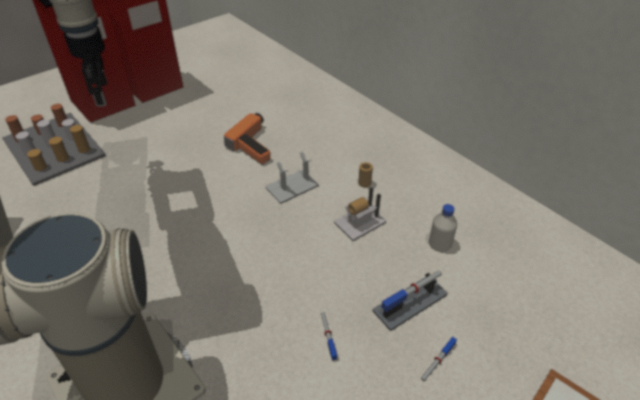

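Both views show the same layout:
- Pin holder at scene (225,250) and side (410,295).
- Cradle at scene (315,232) and side (360,215).
- Rack at scene (368,200) and side (293,183).

The two small blue screwdrivers are decoys. I'll get rough positions next, then look closer with the wrist camera.

Run:
```python
from h import *
import pickle
from scipy.spatial.transform import Rotation as R
a=pickle.load(open('a.pkl','rb'))
S=a['side'];C=a['scene']
def tri(uv1,uv2):
    o1,d1=ray(C,*uv1);o2,d2=ray(S,*uv2);d1/=np.linalg.norm(d1);d2/=np.linalg.norm(d2)
    A=np.c_[d1,-d2];t=np.linalg.lstsq(A,o2-o1,rcond=None)[0];p,q=o1+t[0]*d1,o2+t[1]*d2
    return (p+q)/2,np.linalg.norm(p-q)
def blue(s):
    h=cv2.cvtColor(s['pixels'],cv2.COLOR_RGB2HSV);m=cv2.inRange(h,(105,150,60),(130,255,255))
    n,l,st,c=cv2.connectedComponentsWithStats(m);return [(st[i].tolist(),c[i].round(1).tolist()) for i in range(1,n) if st[i,4]>20]
print(blue(C));print(blue(S))
for nm,z,uvs in[('handle',.05,[(396,300)]),('tip',.05,[(438,275)]),('sleeve',.064,[(357,207)]),('rackforks',.08,[(282,170),(306,158)]),('rackbase',.008,[(293,186)]),('spare',.06,[(366,168)]),('bottle',.12,[(448,210)]),('therm',.03,[(240,135),(262,155)])]:
    print(nm,[onz(S,*u,z).round(3).tolist() for u in uvs])
s=ctrl.sense();Rm=R.from_rotvec(s['tool_rot']).as_matrix();print(Rm.round(4))
print('wrist cam in tool',(Rm.T@(np.array(a['wrist']['cam_to_world'])[:3,3]-s['position'])).round(4),(Rm.T@np.array(a['wrist']['cam_to_world'])[:3,:3]).round(3))
```

```text
[([287, 0, 36, 88, 1189], [297.2, 39.9]), ([331, 0, 44, 75, 1448], [359.8, 32.6]), ([377, 0, 12, 51, 389], [382.8, 25.3]), ([203, 208, 11, 4, 44], [208.0, 209.5]), ([213, 222, 9, 14, 60], [216.8, 228.5]), ([268, 253, 9, 10, 84], [272.1, 257.5]), ([172, 260, 8, 11, 42], [175.7, 265.0])]
[([445, 206, 7, 6, 34], [448.1, 208.4]), ([384, 291, 22, 16, 136], [394.0, 298.6]), ([443, 339, 12, 14, 71], [448.8, 345.5]), ([329, 340, 7, 18, 65], [332.0, 348.8])]
handle [[0.494, -0.211, 0.05]]
tip [[0.608, -0.223, 0.05]]
sleeve [[0.605, 0.026, 0.064]]
rackforks [[0.538, 0.23, 0.08], [0.614, 0.229, 0.08]]
rackbase [[0.57, 0.23, 0.008]]
spare [[0.723, 0.119, 0.06]]
bottle [[0.711, -0.148, 0.12]]
therm [[0.572, 0.478, 0.03], [0.568, 0.363, 0.03]]
[[-9.057e-01  4.240e-01 -6.000e-04]
 [ 4.240e-01  9.057e-01 -1.100e-03]
 [ 0.000e+00 -1.200e-03 -1.000e+00]]
wrist cam in tool [0.0729 0.     0.0311] [[-0.001 -0.957 -0.289]
 [ 1.    -0.001 -0.001]
 [ 0.    -0.289  0.957]]
```

```bash
python3 -m inch '[[[1,0,0,0.3,-0.83],[1,0,0,0.3,-0.83],[1,0,0,0.3,-0.83],[1,0,0,0.3,-0.83],[1,0,0,0.3,-0.83],[1,-0.78,-0.92,0,0],[1,-0.78,-0.92,0,0],[1,-0.78,-0.92,0,0],[1,-0.78,-0.92,0,0],[1,-0.78,-0.92,0,0],[1,-0.78,-0.92,0,0],[1,-0.78,-0.92,0,0]]]'
python3 -m inch '[[[1,0,0,0,0]]]'
python3 - <<'E'
from h import *
import pickle
a=snap('wrist','rack1.png');pickle.dump(a,open('rack1.pkl','wb'))
s=ctrl.sense();print(s['time'],s['position'],s['tool_rot'],s['force'])
E
```

```text
time: 1.65
position: [0.5379, 0.2415, 0.3296]
tool_rot: [-0.005, -3.141, -0.0]
force: [1.0, 0.2, 0.1]
finger_gap: 0.0855
finger_force: 0.0
time: 1.78
position: [0.5392, 0.2401, 0.3296]
tool_rot: [0.013, 3.141, -0.0]
force: [-0.8, -0.1, 0.2]
finger_gap: 0.0856
finger_force: 0.0
1.825 [0.53787369 0.24151879 0.32944474] [-1.08004334e-02 -3.14122003e+00  3.86914575e-05] [-0.67570109  0.50718429  0.34213904]
```

View pics/rack1.png

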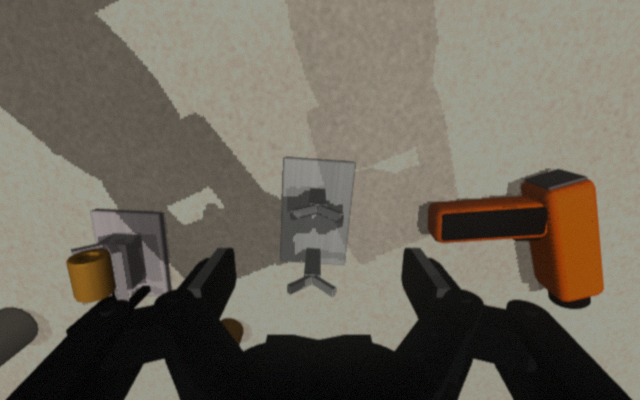

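The wrist view, where image down is world +x, shows the rack plate at corners (285,157), (355,161) and (346,265). Its forks are near (317,210) and (312,280), and the cradle is at left (130,255). I'll enlarge both.

Run:
```python
import cv2
i=cv2.imread('pics/rack1.png')
a=cv2.resize(i[150:305,265:370],None,fx=3.8,fy=3.8,interpolation=cv2.INTER_CUBIC)
b=cv2.resize(i[195:310,65:170],None,fx=3.8,fy=3.8,interpolation=cv2.INTER_CUBIC)
b=cv2.copyMakeBorder(b,0,a.shape[0]-b.shape[0],0,0,cv2.BORDER_CONSTANT)
cv2.imwrite('pics/rc1.png',cv2.hconcat([a,b]))
```

```text
(no output)
```

View pics/rc1.png

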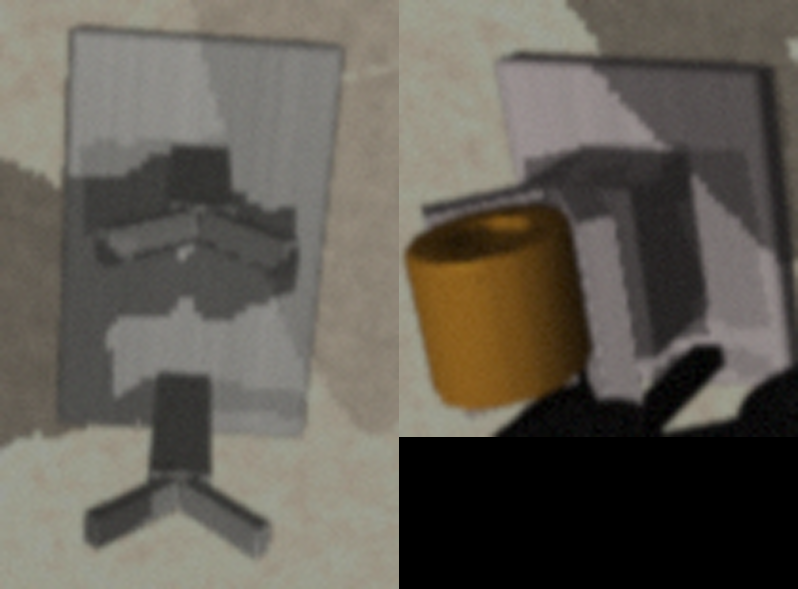

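The enlargement resolves the rack plate's corners, both fork vees (near vertex about (197,215), far about (178,478)) and the sleeve on the cradle at right. Next I compute the rack pose.

Run:
```python
from h import *
import pickle
a=pickle.load(open('rack1.pkl','rb'))
r=lambda c,z:onz(a,265+c[0]/3.8,150+c[1]/3.8,z)
P=[r(c,.008) for c in[(72,28),(343,47),(302,432),(60,418)]]
print(np.round(P,4)); TL,TR,BR,BL=P
for e in(BL-TL,BR-TR,TR-TL,BR-BL):print(np.linalg.norm(e).round(4),np.degrees(np.arctan2(e[1],e[0])).round(2))
print('centre',np.mean(P,0))
for n,c,z in[('near vee front',(197,208),.0665),('far vee front',(178,478),.0665),('near tipL',(100,238),.085),('near tipR',(297,238),.085),('far tipL',(88,520),.085),('far tipR',(270,525),.085)]:print(n,r(c,z).round(4))
b=lambda c,z:onz(a,65+(c[0]-399)/3.8,195+c[1]/3.8,z)
print('cradle base',[b(c,.010).round(4).tolist() for c in[(500,58),(775,68)]])
```

```text
[[0.5095 0.2046 0.008 ]
 [0.5153 0.2778 0.008 ]
 [0.6322 0.2686 0.008 ]
 [0.6268 0.1957 0.008 ]]
0.1177 -4.33
0.1173 -4.46
0.0734 85.43
0.0731 85.75
centre [0.57095344 0.23667518 0.008     ]
near vee front [0.5418 0.2383 0.0665]
far vee front [0.6112 0.2328 0.0665]
near tipL [0.5422 0.218  0.085 ]
near tipR [0.5426 0.2593 0.085 ]
far tipL [0.6103 0.2127 0.085 ]
far tipR [0.612  0.2542 0.085 ]
cradle base [[0.564, -0.0045, 0.01], [0.5678, 0.0728, 0.01]]
```

```bash
python3 -m inch '[[[1,-0.2,-0.8,0,0],[1,-0.2,-0.8,0,0],[1,-0.2,-0.8,0,0],[1,-0.2,-0.8,0,0],[1,-0.2,-0.8,0,0],[1,0,0,0,0],[1,0,0,0,0]]]'
python3 - <<'E'
from h import *
import pickle
a=snap('wrist');pickle.dump(a,open('cr1.pkl','wb'))
i=cv2.cvtColor(a['pixels'],cv2.COLOR_RGB2BGR)
cv2.imwrite('pics/cr1.png',cv2.resize(i[100:300,220:420],None,fx=3,fy=3,interpolation=cv2.INTER_CUBIC))
print(ctrl.sense()['position'])
E
python3 -m inch '[[[1,0.2,-0.8,0,0],[1,0.2,-0.8,0,0],[1,0.2,-0.8,0,0],[1,0.2,-0.8,0,0],[1,0.2,-0.8,0,0],[1,0,0,0,0],[1,0,0,0,0]]]'
python3 - <<'E'
from h import *
import pickle
a=snap('wrist');pickle.dump(a,open('pin1.pkl','wb'))
i=cv2.cvtColor(a['pixels'],cv2.COLOR_RGB2BGR)
cv2.imwrite('pics/pin1.png',cv2.resize(i[80:300,200:440],None,fx=2.7,fy=2.7,interpolation=cv2.INTER_CUBIC))
print(ctrl.sense()['position'])
E
```

```text
time: 2.7
position: [0.5858, 0.0442, 0.3295]
tool_rot: [-0.004, -3.141, -0.001]
force: [-0.7, 0.9, 0.1]
finger_gap: 0.0855
finger_force: 0.0
[0.58577023 0.0444594  0.32954758]
time: 3.62
position: [0.5358, -0.1556, 0.3297]
tool_rot: [-0.004, -3.141, -0.001]
force: [0.4, -0.3, 0.4]
finger_gap: 0.0852
finger_force: 0.0
[ 0.53590843 -0.15535709  0.32970095]
```

View pics/cr1.png

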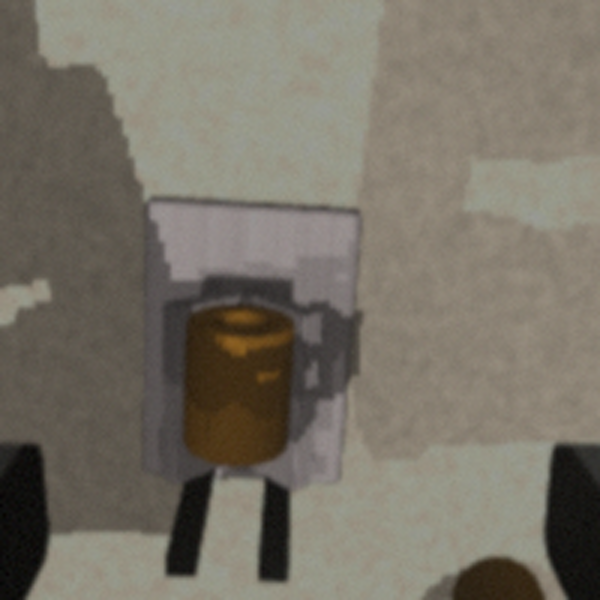

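View pics/pin1.png

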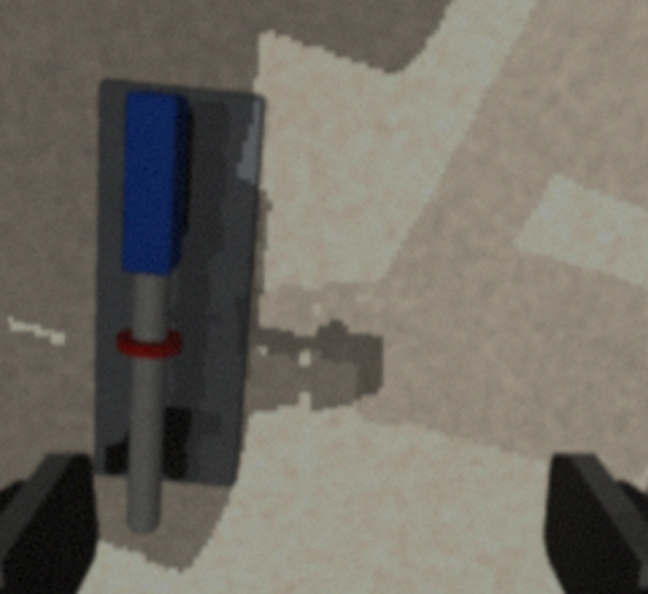

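The close views give clean outlines:
- **Cradle crop:** base corners (150,202), (358,210), (340,480). Sleeve silhouette spans 186–295 at row 340 and 183–290 at row 440. Black posts start at row 475.
- **Pin crop:** blue top face spans 127–180, rows 92–270. Red collar at (149,342), tip at (144,528).

Run:
```python
from h import *
import pickle
c=pickle.load(open('cr1.pkl','rb'));p=pickle.load(open('pin1.pkl','rb'))
fc=lambda u,v,z:onz(c,220+(u+.5)/3-.5,100+(v+.5)/3-.5,z)
fp=lambda u,v,z:onz(p,200+(u+.5)/2.7-.5,80+(v+.5)/2.7-.5,z)
ang=lambda e:np.degrees(np.arctan2(e[1],e[0])).round(2)
def edges(s,mask,ax,r0,r1):
    out=[]
    for v in range(r0,r1):
        x=np.where(mask[v])[0]
        if len(x)>4: out.append((v,(x[0]+x[-1])/2,x[-1]-x[0]+1))
    return np.array(out)
# sleeve mask
def fit(s,m,r0,r1,z):
    o=edges(s,m,0,r0,r1);k=np.polyfit(o[:,0],o[:,1],1)
    A=onz(s,np.polyval(k,r0),r0,z);B=onz(s,np.polyval(k,r1),r1,z);return A,B,ang(B-A),o[:,2].mean()
h=cv2.cvtColor(c['pixels'],cv2.COLOR_RGB2HSV);m=cv2.inRange(h,(8,120,30),(28,255,255))>0;m[:,:270]=0;m[:,330:]=0
ys=np.where(m.sum(1)>10)[0];print('sleeve rows',ys.min(),ys.max())
A,B,an,w=fit(c,m,ys.min()+8,ys.max()-8,.064);print('sleeve axis',A.round(4),B.round(4),an,w)
P=[fc(*q,.010) for q in[(150,202),(358,210),(340,480),(145,470)]];print('cradle base',np.round(P,4).tolist(),'mean',np.mean(P,0).round(4),[ang(P[3]-P[0]),ang(P[2]-P[1]),ang(P[1]-P[0])-90],np.linalg.norm(P[3]-P[0]),np.linalg.norm(P[1]-P[0]))
print('near face bore',fc(240,320,.064).round(4),'top row far end',fc(237,465,.064).round(4),'posts top far',fc(183,575,.084).round(4),fc(273,578,.084).round(4))
hp=cv2.cvtColor(p['pixels'],cv2.COLOR_RGB2HSV)
hb=cv2.inRange(hp,(105,130,90),(130,255,255))>0;hb[:,:235]=0;hb[:,290:]=0
ys=np.where(hb.sum(1)>8)[0];print('blue rows',ys.min(),ys.max())
A,B,an,w=fit(p,hb,ys.min()+3,ys.max()-3,.061);print('handle top',A.round(4),B.round(4),an,w)
print('handle ends',onz(p,np.nan_to_num(255),ys.min(),.061),onz(p,255,ys.max()+1,.061))
T=[fp(*q,.05) for q in[(150.5,300),(148.5,380),(144.5,510)]];print('shaft',np.round(T,4).tolist(),ang(T[2]-T[0]))
print('tip',fp(144,532,.05),'collar',fp(149,342,.05))
P=[fp(*q,.010) for q in[(100,80),(264,97),(236,485),(95,474)]];print('holder',np.round(P,4).tolist(),np.mean(P,0),[ang(P[3]-P[0]),ang(P[2]-P[1])],np.linalg.norm(P[3]-P[0]),np.linalg.norm(P[1]-P[0]))
```

```text
sleeve rows 203 254
sleeve axis [0.5944 0.0275 0.064 ] [0.628  0.0251 0.064 ] -4.0 34.25714285714286
cradle base [[0.5653, -0.006, 0.01], [0.5683, 0.0652, 0.01], [0.6717, 0.0602, 0.01], [0.6672, -0.0133, 0.01]] mean [0.6181 0.0265 0.01  ] [np.float64(-4.1), np.float64(-2.79), np.float64(-2.450000000000003)] 0.102195889351309 0.07128385318614391
near face bore [0.5901 0.0276 0.064 ] top row far end [0.6367 0.0256 0.064 ] posts top far [0.6617 0.0106 0.084 ] [0.6628 0.0369 0.084 ]Traceback (most recent call last):
  File "<stdin>", line 24, in <module>
    return umr_minimum(a, axis, None, out, keepdims, initial, where)
ValueError: zero-size array to reduction operation minimum which has no identity
```

Run:
```python
from h import *
import pickle
p=pickle.load(open('pin1.pkl','rb'))
fp=lambda u,v,z:onz(p,200+(u+.5)/2.7-.5,80+(v+.5)/2.7-.5,z)
ang=lambda e:np.degrees(np.arctan2(e[1],e[0])).round(2)
print('px',p['pixels'][140,255])
Q=[fp(*q,.061) for q in[(127,92),(180,95),(174,273),(123,270)]];print('handle top',np.round(Q,4).tolist(),np.mean(Q,0).round(4),ang(Q[3]-Q[0]),ang(Q[2]-Q[1]))
T=[fp(*q,.05) for q in[(150.5,300),(148.5,380),(144.5,510)]];print('shaft',np.round(T,4).tolist(),ang(T[2]-T[0]))
print('tip',fp(144,532,.05),'collar',fp(149,342,.05))
P=[fp(*q,.010) for q in[(100,80),(264,97),(236,485),(95,474)]];print('holder',np.round(P,4).tolist(),np.mean(P,0),[ang(P[3]-P[0]),ang(P[2]-P[1])],np.linalg.norm(P[3]-P[0]),np.linalg.norm(P[1]-P[0]))
```

```text
px [12 33 84]
handle top [[0.4631, -0.213, 0.061], [0.464, -0.1973, 0.061], [0.5182, -0.2023, 0.061], [0.5171, -0.2184, 0.061]] [ 0.4906 -0.2078  0.061 ] -5.72 -5.25
shaft [[0.53, -0.2129, 0.05], [0.5587, -0.2156, 0.05], [0.6095, -0.2205, 0.05]] -5.45
tip [ 0.61869448 -0.22133813  0.05      ] collar [ 0.54484476 -0.21444331  0.05      ]
holder [[0.4589, -0.2347, 0.01], [0.465, -0.176, 0.01], [0.6214, -0.1917, 0.01], [0.6161, -0.2505, 0.01]] [ 0.54034783 -0.21321784  0.01      ] [np.float64(-5.72), np.float64(-5.73)] 0.15791834752612208 0.0590630824404027
```

```bash
cat >> h.py <<'E'
from scipy.spatial.transform import Rotation as R
def pose():
    P=[];Q=[]
    s=ctrl.sense();return np.array(s['position']),R.from_rotvec(s['tool_rot']).as_matrix(),s
def need(x,y,z,head):
    "units (50 mm along tool axes AFTER the turn; 6 deg) to bring the TCP to x,y,z, pin heading head deg (pin x = -tool x)"
    p,M,s=pose(); cur=np.degrees(np.arctan2(-M[1,0],-M[0,0])); turn=-(head-cur)/6
    c=np.radians(head); X=-np.array([np.cos(c),np.sin(c),0]);Z=np.array([0,0,-1.]);Y=np.cross(Z,X)
    d=np.array([x,y,z])-p; print('t',round(s['time'],2),'pos',p.round(4),'head',round(cur,2),'tilt',M[:2,2].round(4),'F',np.round(s['force'],1),'gap',round(s['finger_gap'],4),'ff',round(s['finger_force'],1))
    print('turn',round(turn,3),'xyz units',np.round([d@X/.05,d@Y/.05,d@Z/.05],3))
E
python3 -c "
from h import *
need(.4915,-.2085,.205,-5.6)"
```

```text
t 3.67 pos [ 0.5359 -0.1554  0.3297] head -0.1 tilt [-0.0001  0.0003] F [ 0.  -0.7  0.3] gap 0.0852 ff 0.0
turn 0.917 xyz units [ 0.78  -1.144  2.494]
```

```bash
python3 -m inch '[[[1,0,0,0,0.917],[1,0.39,-0.572,0,0],[1,0.39,-0.572,0,0],[1,0,0,0.5,0],[1,0,0,0.5,0],[1,0,0,0.5,0],[1,0,0,0,0]]]'
python3 - <<'E'
from h import *
need(.4915,-.2085,.205,-5.6)
a=snap('wrist','pin2.png')
import pickle;pickle.dump(a,open('pin2.pkl','wb'))
E
```

```text
time: 4.55
position: [0.4909, -0.2083, 0.2532]
tool_rot: [-0.153, -3.134, -0.002]
force: [-0.5, -0.0, -0.2]
finger_gap: 0.0851
finger_force: 0.0
t 4.55 pos [ 0.4909 -0.2083  0.2532] head -5.58 tilt [-0.0035  0.0017] F [-0.5 -0.  -0.2] gap 0.0851 ff 0.0
turn 0.004 xyz units [-0.012 -0.003  0.965]
```

View pics/pin2.png

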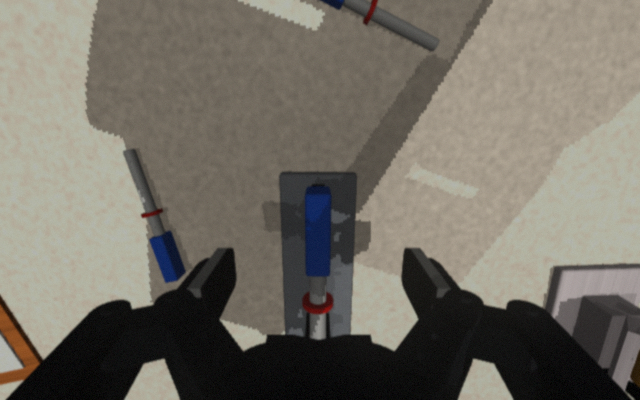

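The handle is centred at column 318, midway between the fingers. Descend and grip.

```bash
python3 -m inch '[[[1,0,0,0.5,0],[1,0,0,0.465,0],[1,0,0,0,0],[0.3,0,0,0,0],[0,0,0,0,0],[0,0,0,0,0],[0,0,0,0,0],[0,0,0,0,0]]]' 70
python3 -c "
from h import *
need(.4915,-.2085,.205,-5.6)"
```

```text
time: 5.6
position: [0.4913, -0.2099, 0.2072]
tool_rot: [0.155, 3.137, -0.001]
force: [-1.2, 1.6, 5.7]
finger_gap: 0.0147
finger_force: 68.6
t 5.6 pos [ 0.4913 -0.2099  0.2072] head -5.65 tilt [ 0.0007 -0.0004] F [-1.2  1.6  5.7] gap 0.0147 ff 68.6
turn -0.009 xyz units [-0.     0.029  0.043]
```

```bash
python3 -m inch '[[[0,0,0,-0.2,0],[0,0,0,-0.4,0],[0,0,0,-0.6,0],[0,0,0,-0.6,0],[0,0,0,0,0],[0,0,0,0,0]]]'
python3 -c "
from h import *
need(.44,.0367,.29,-3.4)"
```

```text
time: 6.35
position: [0.4907, -0.2097, 0.2962]
tool_rot: [-0.156, -3.137, -0.0]
force: [-0.5, -0.1, -1.2]
finger_gap: 0.0148
finger_force: 68.4
t 6.35 pos [ 0.4907 -0.2097  0.2962] head -5.69 tilt [-0.0006  0.0003] F [-0.5 -0.1 -1.2] gap 0.0148 ff 68.4
turn -0.382 xyz units [1.305 4.86  0.123]
```

Lifted; the 1.2 N reading matches the pin's weight. Next, to the cradle approach.

```bash
python3 -m inch '[[[0,0,0,0,-0.382],[0,0.186,0.5,0,0],[0,0.186,0.7,0,0],[0,0.186,0.75,0,0],[0,0.186,0.75,0,0],[0,0.186,0.75,0,0],[0,0.186,0.7,0,0],[0,0.186,0.5,0,0],[0,0,0.21,0,0],[0,0,0,0,0],[0,0,0,0,0],[0,0,0,0,0]]]'
python3 - <<'E'
from h import *
import pickle
need(.44,.0367,.225,-3.4)
a={n:snap(n) for n in('scene','side','wrist')}
pickle.dump(a,open('b.pkl','wb'))
f=lambda n,r0,r1,c0,c1,k:cv2.resize(cv2.cvtColor(a[n]['pixels'],cv2.COLOR_RGB2BGR)[r0:r1,c0:c1],None,fx=k,fy=k,interpolation=cv2.INTER_CUBIC)
w=f('wrist',170,370,220,420,2);s=f('side',150,250,290,390,4)
cv2.imwrite('pics/b.png',cv2.hconcat([w,s]))
E
```

```text
time: 7.85
position: [0.4407, 0.0359, 0.2964]
tool_rot: [-0.095, -3.14, 0.0]
force: [1.1, 0.6, 0.0]
finger_gap: 0.015
finger_force: 68.4
t 7.85 pos [0.4407 0.0359 0.2964] head -3.46 tilt [-0.     -0.0001] F [1.1 0.6 0. ] gap 0.015 ff 68.4
turn -0.01 xyz units [0.016 0.016 1.428]
```

View pics/b.png

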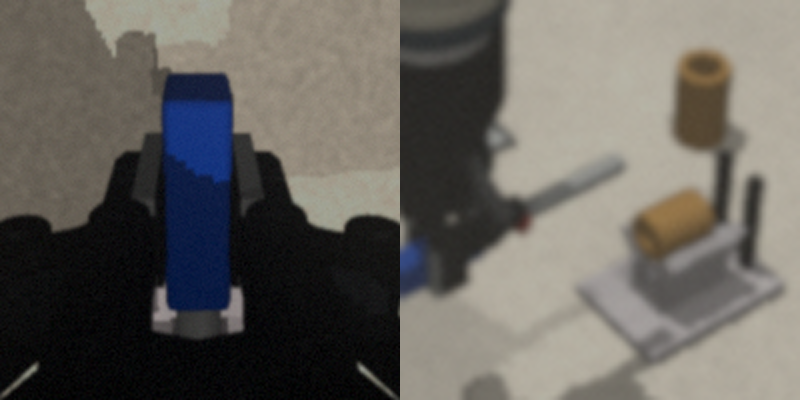

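The side crop shows the shaft pointing at the sleeve, with clear air between tip and bore. I'll lower to bore height, then check collinearity in both fixed views by fitting the two axes.

```bash
python3 -m inch '[[[0,0,0,0.35,0],[0,0,0,0.45,0],[0,0,0,0.4,0],[0,0,0,0.304,0],[0,0,0,0,0],[0,0,0,0,0],[0,0,0,0,0]]]'
python3 - <<'E'
from h import *
import pickle
need(.44,.0367,.2212,-3.4)
a={n:snap(n) for n in('scene','side')}
pickle.dump(a,open('c.pkl','wb'))
p,M,s=pose(); g=p+M@[0,0,.1572]; u=-M[:,0]
for n in a:
    print(n,'pred collar/tip',np.round(proj(a[n],g+.056*u),1),np.round(proj(a[n],g+.126*u),1),'pred sleeve ends',np.round(proj(a[n],[.590,.0277,.064]),1),np.round(proj(a[n],[.630,.0253,.064]),1))
f=lambda n,r0,r1,c0,c1,k:cv2.resize(cv2.cvtColor(a[n]['pixels'],cv2.COLOR_RGB2BGR)[r0:r1,c0:c1],None,fx=k,fy=k,interpolation=cv2.INTER_CUBIC)
cv2.imwrite('pics/c.png',cv2.hconcat([f('scene',190,270,265,345,5),f('side',180,260,310,390,5)]))
E
```

```text
time: 8.88
position: [0.4408, 0.0366, 0.2219]
tool_rot: [0.093, 3.139, 0.0]
force: [-0.9, -0.6, -1.4]
finger_gap: 0.0148
finger_force: 68.4
t 8.88 pos [0.4408 0.0366 0.2219] head -3.4 tilt [0.0013 0.0001] F [-0.9 -0.6 -1.4] gap 0.0148 ff 68.4
turn 0.001 xyz units [0.017 0.002 0.014]
scene pred collar/tip [296.1 198. ] [306.3 211.3] pred sleeve ends [310.  216.3] [316.5 224.8]
side pred collar/tip [319.7 226.3] [343.9 213.3] pred sleeve ends [351.7 209.4] [364.9 202.4]
```

View pics/c.png

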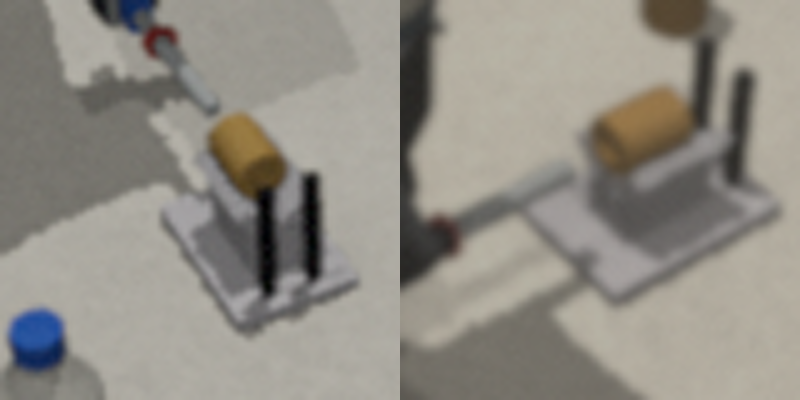

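The shaft points into the sleeve in both crops, roughly collinear: side tip (344,214) and sleeve mid (359,206), scene tip (307,211). Sub-pixel offsets next.

Run:
```python
from h import *
import pickle
a=pickle.load(open('c.pkl','rb'));b=pickle.load(open('a.pkl','rb'))
p,M,s=pose(); g=p+M@[0,0,.1572]; u=-M[:,0]; n=np.array([-u[1],u[0],0]); SC=np.array([.610,.0265,.064])
rows=[];rhs=[]
for k in('side','scene'):
    I=a[k];px=I['pixels'].astype(float)
    h=cv2.cvtColor(I['pixels'],cv2.COLOR_RGB2HSV)
    m=cv2.inRange(h,(8,110,60),(28,255,255))
    nn,l,st,c=cv2.connectedComponentsWithStats(m)
    q=np.array(proj(I,SC));i=1+np.argmin(np.linalg.norm(c[1:]-q,axis=1));hull=cv2.convexHull(np.argwhere(l==i)[:,::-1].astype(np.int32))
    mo=cv2.moments(hull);cs=np.array([mo['m10'],mo['m01']])/mo['m00']
    print(k,'sleeve centroid',cs.round(2),'pred',q.round(2),st[i].tolist())
    # shaft: sample cross profiles
    A=np.array(proj(I,g+.062*u));B=np.array(proj(I,g+.120*u));t=(B-A)/np.linalg.norm(B-A);e=np.array([-t[1],t[0]])
    r=np.arange(-8,8.01,.25);prof=np.zeros((len(r),3))
    for w in np.linspace(0.1,1,25):
        P=A+(B-A)*w
        xy=(P+np.outer(r,e)).astype(np.float32)
        prof+=cv2.remap(px.astype(np.float32),xy[:,0].reshape(-1,1),xy[:,1].reshape(-1,1),cv2.INTER_LINEAR)[:,0]/25
    rb=prof[:,0]-prof[:,2]; print('perp',e.round(2),'R-B along e:',rb[::2].round(0).tolist()); print('lum',prof.mean(1)[::2].round(0).tolist())
    w=np.clip(np.percentile(rb,85)-rb-4,0,None);print('shaft offset e(px)',(w@r/w.sum()).round(2),'sleeve offset e', ((cs-q)@e).round(2))
    print('px per mm along e: y',((np.array(proj(I,SC+.001*n))-q)@e).round(3),'z',((np.array(proj(I,SC+[0,0,.001]))-q)@e).round(3),'pred line gap e',((q-B)@e).round(2))
```

```text
side sleeve centroid [358.07 205.32] pred [358.34 205.86] [350, 199, 18, 14, 159]
perp [0.47 0.88] R-B along e: [19.0, 19.0, 19.0, 19.0, 19.0, 19.0, 18.0, 18.0, 16.0, 14.0, 12.0, 9.0, 7.0, 5.0, 4.0, 3.0, 3.0, 4.0, 4.0, 6.0, 7.0, 9.0, 10.0, 11.0, 12.0, 12.0, 12.0, 12.0, 12.0, 12.0, 12.0, 12.0, 12.0]
lum [171.0, 171.0, 171.0, 171.0, 171.0, 171.0, 169.0, 167.0, 163.0, 156.0, 148.0, 140.0, 133.0, 127.0, 122.0, 118.0, 113.0, 110.0, 109.0, 112.0, 120.0, 131.0, 141.0, 149.0, 154.0, 157.0, 158.0, 158.0, 158.0, 158.0, 158.0, 158.0, 158.0]
shaft offset e(px) 1.13 sleeve offset e -0.6
px per mm along e: y -0.338 z -0.256 pred line gap e 0.23
scene sleeve centroid [313.9  220.66] pred [313.17 220.49] [307, 213, 15, 16, 143]
perp [-0.79  0.61] R-B along e: [11.0, 11.0, 11.0, 11.0, 11.0, 11.0, 11.0, 11.0, 11.0, 10.0, 9.0, 6.0, 2.0, -0.0, -1.0, -2.0, -1.0, -0.0, 2.0, 5.0, 7.0, 9.0, 9.0, 10.0, 10.0, 9.0, 9.0, 10.0, 10.0, 9.0, 9.0, 9.0, 9.0]
lum [151.0, 150.0, 150.0, 150.0, 150.0, 150.0, 150.0, 149.0, 149.0, 145.0, 140.0, 135.0, 132.0, 131.0, 129.0, 126.0, 120.0, 112.0, 106.0, 106.0, 111.0, 117.0, 122.0, 123.0, 123.0, 124.0, 125.0, 126.0, 126.0, 124.0, 121.0, 120.0, 120.0]
shaft offset e(px) -0.42 sleeve offset e -0.48
px per mm along e: y -0.33 z -0.161 pred line gap e 0.15
```

The two axes agree within the measuring error of about 1–2 mm, so I'll go in by feel, in small steps.

```bash
cat >> h.py <<'E'
def feel():
    p,M,s=pose();u=-M[:,0];print('t',round(s['time'],2),'pos',p.round(4),'F tool xyz',(M.T@s['force']).round(1),'mom',(M.T@s['moment']).round(2),'gap',round(s['finger_gap'],4))
def sleeve():
    "sleeve centroid in side view (initially 358.07,205.32)"
    I=snap('side');m=cv2.inRange(cv2.cvtColor(I['pixels'],cv2.COLOR_RGB2HSV),(8,110,60),(28,255,255));m[:,:340]=0;m[:190]=0
    n,l,st,c=cv2.connectedComponentsWithStats(m);i=1+np.argmax(st[1:,4]);print('sleeve px',c[i].round(2),st[i].tolist())
E
python3 -c "
from h import *
feel()"
python3 -m inch '[[[0,-0.2,0,0,0],[0,-0.2,0,0,0],[0,0,0,0,0],[0,0,0,0,0]]]' >/dev/null; python3 -c "
from h import *
feel();sleeve()"
python3 -m inch '[[[0,-0.04,0,0,0],[0,-0.04,0,0,0],[0,-0.04,0,0,0],[0,0,0,0,0]]]' >/dev/null; python3 -c "
from h import *
feel()"
python3 -m inch '[[[0,-0.04,0,0,0],[0,-0.04,0,0,0],[0,0,0,0,0]]]' >/dev/null; python3 -c "
from h import *
feel();sleeve()"
```

```text
t 8.97 pos [0.4408 0.0366 0.2218] F tool xyz [0.3 0.4 0.6] mom [0.04 0.07 0.04] gap 0.0146
t 9.47 pos [0.4604 0.0353 0.2211] F tool xyz [-0.6 -0.2  1.4] mom [0.01 0.06 0.01] gap 0.0149
sleeve px [557.94 386.11] [534, 370, 64, 30, 396]
t 10.03 pos [0.4667 0.035  0.2213] F tool xyz [-0.1 -0.2  0.6] mom [0.01 0.05 0.05] gap 0.0151
t 10.4 pos [0.4707 0.0348 0.2213] F tool xyz [-0.   0.   1.3] mom [0.   0.06 0.01] gap 0.0149
sleeve px [557.97 386.12] [534, 370, 64, 30, 394]
```

```bash
sed -i 's/m\[:190\]=0/m[:190]=0;m[230:]=0;m[:,400:]=0/' h.py
python3 -c "
from h import *
sleeve()"
python3 -m inch '[[[0,-0.05,0,0,0],[0,-0.05,0,0,0],[0,-0.05,0,0,0],[0,0,0,0,0]]]' >/dev/null; python3 -c "
from h import *
feel();sleeve()"
python3 -m inch '[[[0,-0.05,0,0,0],[0,-0.05,0,0,0],[0,-0.05,0,0,0],[0,0,0,0,0]]]' >/dev/null; python3 -c "
from h import *
feel();sleeve()"
```

```text
sleeve px [359.23 204.47] [351, 198, 17, 15, 140]
t 11.0 pos [0.4782 0.0343 0.2213] F tool xyz [0.2 0.1 0.8] mom [-0.01  0.08 -0.03] gap 0.0149
sleeve px [359.24 204.6 ] [351, 199, 17, 14, 140]
t 11.55 pos [0.4857 0.0339 0.2213] F tool xyz [-0.4 -0.1  0.9] mom [-0.01  0.1   0.02] gap 0.015
sleeve px [359.27 204.52] [351, 199, 17, 14, 142]
```

The sleeve stays put with no force while the pin advances, so it is inside the bore. Continuing.

```bash
for i in 1 ; do python3 -m inch '[[[0,-0.08,0,0,0],[0,-0.08,0,0,0],[0,-0.08,0,0,0],[0,-0.06,0,0,0],[0,0,0,0,0]]]' >/dev/null; python3 -c "
from h import *
feel();sleeve()"; done
python3 -m inch '[[[0,-0.08,0,0,0],[0,-0.08,0,0,0],[0,-0.08,0,0,0],[0,-0.06,0,0,0],[0,0,0,0,0]]]' >/dev/null; python3 -c "
from h import *
feel();sleeve()"
```

```text
t 12.22 pos [0.5007 0.033  0.2213] F tool xyz [-0.6 -1.   1.3] mom [ 0.05  0.09 -0.01] gap 0.0149
sleeve px [359.31 204.49] [351, 199, 17, 14, 143]
t 12.9 pos [0.5157 0.0321 0.2213] F tool xyz [-0.7 -0.   0.6] mom [ 0.01  0.03 -0.02] gap 0.0147
sleeve px [359.46 204.52] [351, 199, 17, 13, 132]
```

```bash
python3 -m inch '[[[0,-0.06,0,0,0],[0,-0.06,0,0,0],[0,-0.06,0,0,0],[0,-0.06,0,0,0],[0,0,0,0,0]]]' >/dev/null; python3 -c "
from h import *
feel();sleeve()"
python3 -m inch '[[[0,-0.04,0,0,0],[0,-0.04,0,0,0],[0,-0.04,0,0,0],[0,0,0,0,0]]]' >/dev/null; python3 -c "
from h import *
feel();sleeve()"
python3 -m inch '[[[0,-0.04,0,0,0],[0,-0.04,0,0,0],[0,0,0,0,0]]]' >/dev/null; python3 -c "
from h import *
feel();sleeve()"
```

```text
t 13.57 pos [0.5277 0.0314 0.2213] F tool xyz [ 0.3 -0.7  1.2] mom [ 0.02  0.07 -0.03] gap 0.0147
sleeve px [359.63 204.73] [352, 198, 16, 15, 135]
t 14.12 pos [0.5336 0.031  0.2213] F tool xyz [0.1 0.3 1.1] mom [0.   0.05 0.  ] gap 0.0148
sleeve px [360.32 204.41] [353, 199, 15, 13, 111]
t 14.55 pos [0.5374 0.0308 0.2212] F tool xyz [ 1.2 -0.8  1.5] mom [0.06 0.28 0.04] gap 0.0148
sleeve px [361.52 203.82] [354, 198, 15, 13, 114]
```

The moment rose to 0.28 N·m, about 1.4 N, and the sleeve started sliding: the collar has met it. From here I'll take small steps, each gated on the force.

```bash
cat > ok.py <<'E'
from h import *
import sys
feel();p,M,s=pose();sys.exit(int((M.T@s['force'])[0]>4.5 or (M.T@s['moment'])[1]>.75))
E
python3 -m inch '[[[0,-0.02,0,0,0],[0,-0.02,0,0,0],[0,0,0,0,0]]]' >/dev/null; python3 ok.py &&
python3 -m inch '[[[0,-0.02,0,0,0],[0,-0.02,0,0,0],[0,0,0,0,0]]]' >/dev/null; python3 ok.py &&
python3 -m inch '[[[0,-0.02,0,0,0],[0,-0.02,0,0,0],[0,0,0,0,0]]]' >/dev/null; python3 ok.py &&
python3 -m inch '[[[0,-0.02,0,0,0],[0,-0.02,0,0,0],[0,0,0,0,0]]]' >/dev/null; python3 ok.py &&
python3 -m inch '[[[0,-0.02,0,0,0],[0,-0.02,0,0,0],[0,0,0,0,0]]]' >/dev/null; python3 ok.py; python3 -c "
from h import *
sleeve()"
```

```text
t 14.97 pos [0.5396 0.0307 0.2213] F tool xyz [ 0.8 -0.5  1.2] mom [0.02 0.17 0.02] gap 0.0148
t 15.35 pos [0.5415 0.0306 0.2213] F tool xyz [0.3 0.3 1.2] mom [0.03 0.19 0.03] gap 0.0147
t 15.72 pos [0.5435 0.0305 0.2213] F tool xyz [0.3 0.3 1.6] mom [-0.01  0.21  0.03] gap 0.0148
t 16.1 pos [0.5455 0.0303 0.2213] F tool xyz [ 0.1 -0.5  1.7] mom [0.06 0.18 0.02] gap 0.0148
t 16.48 pos [0.5475 0.0302 0.2213] F tool xyz [ 0.6 -0.   1.3] mom [0.01 0.27 0.06] gap 0.0151
sleeve px [364.91 201.83] [358, 196, 13, 14, 109]
```

```bash
python3 -m inch '[[[0,-0.02,0,0,0],[0,-0.02,0,0,0],[0,0,0,0,0]]]' >/dev/null; python3 ok.py &&
python3 -m inch '[[[0,-0.02,0,0,0],[0,-0.02,0,0,0],[0,0,0,0,0]]]' >/dev/null; python3 ok.py &&
python3 -m inch '[[[0,-0.02,0,0,0],[0,-0.02,0,0,0],[0,0,0,0,0]]]' >/dev/null; python3 ok.py &&
python3 -m inch '[[[0,-0.02,0,0,0],[0,-0.02,0,0,0],[0,0,0,0,0]]]' >/dev/null; python3 ok.py &&
python3 -m inch '[[[0,-0.02,0,0,0],[0,-0.02,0,0,0],[0,0,0,0,0]]]' >/dev/null; python3 ok.py; python3 -c "
from h import *
sleeve()"
```

```text
t 16.9 pos [0.5495 0.0301 0.2213] F tool xyz [ 1.3 -0.2  2. ] mom [0.01 0.26 0.03] gap 0.015
t 17.27 pos [0.5515 0.03   0.2213] F tool xyz [ 0.2 -0.7  2.2] mom [0.06 0.27 0.06] gap 0.0151
t 17.65 pos [0.5535 0.0298 0.2213] F tool xyz [1.2 0.2 0.1] mom [0.08 0.25 0.04] gap 0.0148
t 18.02 pos [0.5555 0.0297 0.2213] F tool xyz [ 1.4 -0.5  1.6] mom [0.11 0.31 0.03] gap 0.0147
t 18.4 pos [0.5575 0.0296 0.2213] F tool xyz [ 1.4 -1.2  1.5] mom [0.11 0.23 0.07] gap 0.015
sleeve px [368.73 199.77] [362, 193, 14, 15, 109]
```

```bash
python3 -m inch '[[[0,-0.02,0,0,0],[0,-0.02,0,0,0],[0,0,0,0,0]]]' >/dev/null; python3 ok.py &&
python3 -m inch '[[[0,-0.02,0,0,0],[0,-0.02,0,0,0],[0,0,0,0,0]]]' >/dev/null; python3 ok.py &&
python3 -m inch '[[[0,-0.02,0,0,0],[0,-0.02,0,0,0],[0,0,0,0,0]]]' >/dev/null; python3 ok.py &&
python3 -m inch '[[[0,-0.02,0,0,0],[0,-0.02,0,0,0],[0,0,0,0,0]]]' >/dev/null; python3 ok.py &&
python3 -m inch '[[[0,-0.02,0,0,0],[0,-0.02,0,0,0],[0,0,0,0,0]]]' >/dev/null; python3 ok.py; python3 -c "
from h import *
sleeve()"
```

```text
t 18.82 pos [0.5595 0.0295 0.2213] F tool xyz [1.2 0.3 1.5] mom [0.09 0.26 0.03] gap 0.0149
t 19.2 pos [0.5606 0.0294 0.2211] F tool xyz [ 4.5 -0.5 -1.1] mom [0.07 0.72 0.  ] gap 0.0146
t 19.2 pos [0.5606 0.0294 0.2211] F tool xyz [ 4.5 -0.5 -1.1] mom [0.07 0.72 0.  ] gap 0.0146
t 19.2 pos [0.5606 0.0294 0.2211] F tool xyz [ 4.5 -0.5 -1.1] mom [0.07 0.72 0.  ] gap 0.0146
t 19.2 pos [0.5606 0.0294 0.2211] F tool xyz [ 4.5 -0.5 -1.1] mom [0.07 0.72 0.  ] gap 0.0146
sleeve px [369.58 199.38] [362, 192, 15, 16, 112]
```

Stop reached at 4.5 N. I'll add 0.8 mm to reach about 8 N and hold.

```bash
python3 -m inch '[[[0,-0.008,0,0,0],[0,-0.008,0,0,0],[0,0,0,0,0]]]' >/dev/null; python3 ok.py;python3 -c "
from h import *
sleeve();feel()"
```

```text
t 19.62 pos [0.5609 0.0294 0.2209] F tool xyz [ 7.8 -1.1 -2.6] mom [0.01 0.99 0.05] gap 0.0148
sleeve px [369.68 199.31] [362, 193, 15, 14, 111]
t 19.68 pos [0.5609 0.0294 0.2209] F tool xyz [ 6.5  0.8 -2.4] mom [0.07 0.99 0.11] gap 0.0151
```

```bash
python3 -m inch '[[[0,-0.01,0,0,0],[0,0,0,0,0]]]'|grep force; python3 -m inch '[[[0,0,0,0,0],[0,0,0,0,0],[0,0,0,0,0],[0,0,0,0,0]]]'|grep force;python3 ok.py;python3 -m inch '[[[0,0,0,0,0],[0,0,0,0,0],[0,0,0,0,0],[0,0,0,0,0],[0,0,0,0,0]]]' >/dev/null; python3 ok.py
```

```text
force: [-8.9, 0.8, 3.4]
finger_force: 69.0
force: [-9.7, 0.1, 4.3]
finger_force: 69.0
t 20.43 pos [0.5611 0.0294 0.2208] F tool xyz [ 9.7 -0.5 -4.3] mom [0.02 1.22 0.09] gap 0.0148
t 21.05 pos [0.5611 0.0294 0.2208] F tool xyz [ 9.6 -0.6 -2.6] mom [-0.06  1.12  0.06] gap 0.0149
```

The push held at about 9.5 N for over a second. Next: back off 2 mm, firm the grip and lift.

```bash
python3 -m inch '[[[0,0.02,0,0,0],[0,0.02,0,0,0],[0,0.01,0,0,0],[0,0,0,0,0],[0,0,0,0,0]]]' 100; python3 ok.py; python3 -m inch '[[[0,0,0,-0.05,0],[0,0,0,-0.1,0],[0,0,0,-0.2,0],[0,0,0,-0.3,0],[0,0,0,-0.3,0],[0,0,0,-0.3,0],[0,0,0,-0.3,0],[0,0,0,-0.2,0],[0,0,0,-0.1,0],[0,0,0,0,0],[0,0,0,0,0]]]'>/dev/null; python3 ok.py; python3 -c "
from h import *
import pickle
a={n:snap(n) for n in('scene','side')}
pickle.dump(a,open('d.pkl','wb'))
p,M,s=pose();u=-M[:,0];g=p+M@[0,0,.1572]
for k in a:
    h=cv2.cvtColor(a[k]['pixels'],cv2.COLOR_RGB2HSV);m=cv2.inRange(h,(8,110,60),(28,255,255))
    n,l,st,c=cv2.connectedComponentsWithStats(m)
    print(k,'pred seat',np.round(proj(a[k],g+.076*u),1),[(c[i].round(1).tolist(),int(st[i,4])) for i in range(1,n) if st[i,4]>60])
need(.579-.076*.9971,.2355+.076*.0767,.300,-4.4)
"
```

```text
time: 21.68
position: [0.5602, 0.0295, 0.2213]
tool_rot: [0.093, 3.14, 0.0]
force: [-2.3, 1.1, -2.8]
finger_gap: 0.0144
finger_force: 99.5
t 21.68 pos [0.5602 0.0295 0.2213] F tool xyz [2.4 1.  2.8] mom [-0.01  0.48  0.04] gap 0.0144
t 23.05 pos [0.5599 0.0295 0.3133] F tool xyz [-0.1 -0.3  3.1] mom [-0.02  0.21  0.01] gap 0.0146
scene pred seat [316.7 198.9] [([156.8, 49.7], 11833), ([253.7, 90.1], 338), ([8.7, 113.5], 658), ([391.5, 106.6], 61), ([437.5, 107.0], 81), ([400.4, 110.0], 86), ([410.1, 113.6], 115), ([34.3, 161.1], 246), ([428.1, 180.8], 815), ([316.3, 198.4], 134), ([368.2, 242.4], 248), ([97.1, 318.9], 647), ([5.5, 387.1], 79)]
side pred seat [369.4 172.1] [([247.1, 135.8], 853), ([370.3, 171.0], 138), ([557.9, 386.2], 391)]
t 23.15 pos [0.5599 0.0295 0.3132] head -3.39 tilt [-0.0011 -0.    ] F [-1.2 -0.2 -2.5] gap 0.0141 ff 99.5
turn 0.168 xyz units [1.456 4.138 0.264]
```

The sleeve is riding on the pin: 3.1 N reads right, and it sits at the predicted seat pixels. On to the rack.

```bash
python3 -m inch '[[[0,0.05,0.1,0,0.168],[0,0.1,0.25,0,0],[0,0.15,0.4,0,0],[0,0.17,0.5,0,0],[0,0.18,0.5,0,0],[0,0.18,0.5,0,0],[0,0.18,0.5,0,0],[0,0.17,0.5,0,0],[0,0.13,0.4,0,0],[0,0.1,0.3,0,0],[0,0.046,0.15,0,0],[0,0,0.038,0,0]]]' >/dev/null; python3 -m inch '[[[0,0,0,0.3,0],[0,0,0,0.3,0],[0,0,0,0.3,0],[0,0,0,0.1,0],[0,0,0,0,0],[0,0,0,0,0]]]' >/dev/null; python3 -c "
from h import *
import pickle
need(.579-.076*.9971,.2355+.076*.0767,.2322,-4.4)
a={n:snap(n) for n in('scene','side')}
pickle.dump(a,open('e.pkl','wb'))
p,M,s=pose();u=-M[:,0];g=p+M@[0,0,.1572]
for k in a:
    print(k,'tip',np.round(proj(a[k],g+.126*u),1),'neck',np.round(proj(a[k],g+.04*u),1),'seat',np.round(proj(a[k],g+.076*u),1),'rackseat',np.round(proj(a[k],[.579,.2355,.075]),1),'farfork top tips',[np.round(proj(a[k],np.array([.579,.2355,.085])+.034*u+w*np.array([-u[1],u[0],0])),1).tolist() for w in(-.0185,.0185)])
f=lambda n,r0,r1,c0,c1,k:cv2.resize(cv2.cvtColor(a[n]['pixels'],cv2.COLOR_RGB2BGR)[r0:r1,c0:c1],None,fx=k,fy=k,interpolation=cv2.INTER_CUBIC)
cv2.imwrite('pics/e.png',cv2.hconcat([f('scene',155,235,330,410,5),f('side',130,210,260,340,5)]))
"
```

```text
t 25.4 pos [0.5036 0.2414 0.2641] head -4.4 tilt [0.0006 0.0003] F [-0.8  0.5 -2.3] gap 0.0141 ff 99.5
turn -0.0 xyz units [ 0.007 -0.002  0.637]
scene tip [378.9 187.9] neck [363.1 172.9] seat [369.5 179. ] rackseat [368.7 187.8] farfork top tips [[369.7, 192.9], [380.5, 189.4]]
side tip [309.8 146.6] neck [281.1 159. ] seat [293.3 153.8] rackseat [293.6 163.8] farfork top tips [[308.7, 159.6], [300.6, 152.2]]
```

View pics/e.png

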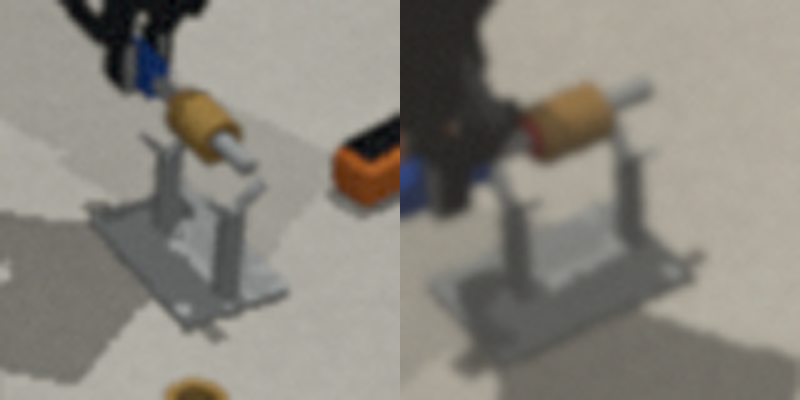

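The pin hovers aligned above both forks with the sleeve between them against the collar: scene fork tips (371,194)/(382,192), pin tip (381,188). Lowering by feel.

```bash
cat > dn.py <<'E'
from h import *
import sys
feel();p,M,s=pose();f=M.T@s['force'];m=M.T@s['moment'];sys.exit(int(f[2]<-0.5 or abs(f[1])>3 or abs(m[1]-.2)>.4 or abs(m[0])>.4))
E
python3 dn.py
python3 -m inch '[[[0,0,0,0.15,0],[0,0,0,0.15,0],[0,0,0,0.1,0],[0,0,0,0,0]]]' >/dev/null; python3 dn.py &&
python3 -m inch '[[[0,0,0,0.03,0],[0,0,0,0.03,0],[0,0,0,0,0]]]' >/dev/null; python3 dn.py &&
python3 -m inch '[[[0,0,0,0.02,0],[0,0,0,0.02,0],[0,0,0,0,0]]]' >/dev/null; python3 dn.py &&
python3 -m inch '[[[0,0,0,0.02,0],[0,0,0,0.02,0],[0,0,0,0,0]]]' >/dev/null; python3 dn.py &&
python3 -m inch '[[[0,0,0,0.02,0],[0,0,0,0.02,0],[0,0,0,0,0]]]' >/dev/null; python3 dn.py
```

```text
t 25.5 pos [0.5036 0.2414 0.2643] F tool xyz [0.1 0.2 1.4] mom [-0.    0.25  0.05] gap 0.0147
t 26.0 pos [0.5031 0.2412 0.2431] F tool xyz [0.1 0.2 2.9] mom [-0.09  0.21  0.01] gap 0.0141
t 26.38 pos [0.5033 0.2413 0.2408] F tool xyz [ 0.2 -0.8  2.7] mom [0.   0.17 0.03] gap 0.0141
t 26.75 pos [0.5033 0.2413 0.2387] F tool xyz [-0.5  0.6  3.4] mom [-0.    0.18  0.06] gap 0.0141
t 27.12 pos [0.5033 0.2413 0.2367] F tool xyz [-0.8  0.   2.8] mom [0.02 0.2  0.05] gap 0.0148
t 27.5 pos [0.5033 0.2413 0.2346] F tool xyz [-0.9 -0.2  3. ] mom [0.04 0.19 0.03] gap 0.0145
```

```bash
python3 -m inch '[[[0,0,0,0.02,0],[0,0,0,0,0]]]' >/dev/null; python3 dn.py &&
python3 -m inch '[[[0,0,0,0.02,0],[0,0,0,0,0]]]' >/dev/null; python3 dn.py &&
python3 -m inch '[[[0,0,0,0.01,0],[0,0,0,0,0]]]' >/dev/null; python3 dn.py &&
python3 -m inch '[[[0,0,0,0.01,0],[0,0,0,0,0]]]' >/dev/null; python3 dn.py &&
python3 -m inch '[[[0,0,0,0.01,0],[0,0,0,0,0]]]' >/dev/null; python3 dn.py
```

```text
t 27.75 pos [0.5033 0.2413 0.2337] F tool xyz [0.7 0.7 2.7] mom [0.07 0.2  0.01] gap 0.0141
t 28.0 pos [0.5034 0.2413 0.2328] F tool xyz [-0.2 -0.9  2.6] mom [0.05 0.06 0.08] gap 0.0145
t 28.25 pos [0.5034 0.2413 0.2324] F tool xyz [-0.2 -0.4  0.9] mom [0.14 0.04 0.06] gap 0.0144
t 28.5 pos [0.5034 0.2414 0.2321] F tool xyz [ 1.7  0.4 -2.9] mom [0.12 0.08 0.1 ] gap 0.0142
t 28.5 pos [0.5034 0.2414 0.2321] F tool xyz [ 1.7  0.4 -2.9] mom [0.12 0.08 0.1 ] gap 0.0142
```

Both vees took the load at the nominal height, z = 0.232. I'll release gently.

```bash
python3 -m inch '[[[0,0,0,0,0],[0,0,0,0,0]]]' 20; python3 -m inch '[[[0.25,0,0,0,0],[0.35,0,0,0,0],[0.5,0,0,0,0],[0.6,0,0,0,0],[0.6,0,0,0,0]]]'; python3 dn.py; python3 -m inch '[[[0.6,0,0,-0.1,0],[0.6,0,0,-0.3,0],[0.6,0,0,-0.5,0],[0.6,0,0,-0.6,0],[0.6,0,0,-0.6,0],[0.6,0.5,0,-0.3,0],[0.6,0.6,0,0,0],[0.6,0.6,0,0,0],[0.6,0,0,0,0],[0.6,0,0,0,0]]]'
python3 -c "
from h import *
f=lambda n,r0,r1,c0,c1,k:cv2.resize(cv2.cvtColor(snap(n)['pixels'],cv2.COLOR_RGB2BGR)[r0:r1,c0:c1],None,fx=k,fy=k,interpolation=cv2.INTER_CUBIC)
cv2.imwrite('pics/f.png',cv2.hconcat([f('scene',155,235,330,410,5),f('side',130,210,260,340,5)]))
a=snap('wrist');print(a['pixels'].shape);import pickle;pickle.dump(a,open('f.pkl','wb'))
for nm,lo,hi in[('red',(0,130,40),(6,255,255)),('brass',(8,110,50),(28,255,255)),('blue',(105,130,40),(130,255,255))]:
    m=cv2.inRange(cv2.cvtColor(a['pixels'],cv2.COLOR_RGB2HSV),lo,hi);n,l,st,c=cv2.connectedComponentsWithStats(m)
    print(nm,[(st[i].tolist(),onz(a,*c[i],.075).round(4).tolist()) for i in range(1,n) if st[i,4]>50])
"
```

```text
time: 28.75
position: [0.5034, 0.2414, 0.232]
tool_rot: [0.121, 3.139, 0.0]
force: [-2.3, -0.5, 3.2]
finger_gap: 0.0145
finger_force: 100.4
time: 29.38
position: [0.5033, 0.2413, 0.2317]
tool_rot: [-0.121, -3.139, 0.0]
force: [-0.6, 0.6, 1.0]
finger_gap: 0.0509
finger_force: 0.0
t 29.38 pos [0.5033 0.2413 0.2317] F tool xyz [ 0.7  0.6 -1. ] mom [ 0.07  0.   -0.01] gap 0.0509
time: 30.62
position: [0.4192, 0.2481, 0.3527]
tool_rot: [0.12, 3.137, 0.002]
force: [-0.2, 0.6, 0.7]
finger_gap: 0.0509
finger_force: 0.0
(400, 640, 3)
red [([308, 319, 22, 15, 136], [0.5615, 0.2366, 0.075])]
brass [([422, 260, 145, 96, 4431], [0.5444, 0.4433, 0.075]), ([305, 322, 28, 18, 256], [0.5687, 0.2364, 0.075])]
blue [([311, 250, 16, 59, 916], [0.5047, 0.2412, 0.075])]
```

```bash
python3 -c "
from cell import ctrl
print(ctrl.sign_off())"
```

```text
the job is handed in; nothing more can be done
None
```

I handed the job in at about 31 s with the pin across both forks, the sleeve hanging on it against the collar and the gripper clear; sign-off gave no verdict, the final pose was checked from wrist-camera colour positions only, and the sleeve was pressed home at about 9.5 N for just over a second.

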